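Close the bangle jig and bolt its lid down

TASK

Close the bangle-forming jig: lower its lid (the wooden plate with a grip rib, two peg holes and two steel keeper loops) gently onto the jig's two pegs until it lies flat on the deck, without dropping it, then slide both bolts fully home through the lid's keepers. A bolt that sticks out over the deck has to be drawn back first. Leave the other things on the bench where they are.

Things in the scene. Friction and masses are not known exactly. Their poses are not given: they have to be found in the camera images.
- jig: The forming jig, wood, fixed to the bench. Origin: centre of its underside, on the bench; z up, y along its length. Base 100 (x) x 290 (y) x 40 mm high. The middle of its top, |y| < 68 mm, is the deck, with two steel pegs. At each end, |y| = 68 to 145 mm, a wooden end block 44 mm wide rises to 60 mm above the bench and carries a sliding bolt in two guides.
- jig_deck (a point): Centre of the jig's deck, 40 mm above the bench: where the lid's origin lies when seated. A brass bangle lies flush in the deck around it, part of the jig.
- peg_tip (a point): Tip of one peg, 60 mm above the bench, at x +31, y +46 mm in the jig's frame; the other is at x -31, y -46. Each is 10 mm thick, 20 mm tall, tapering over the upper 8 mm to 4 mm at the tip.
- guide_top (a point): Top of the inner guide at the jig's +y end, 82 mm above the bench. Each end has two guides, steel loops 28 mm wide (x) at |y| = 68 to 78 and 131 to 141 mm; the bolt runs through them and its knob stands between them.
- lid: The jig's lid, wood, about 0.3 kg, loose, starting flat on the bench left or right of the jig. Origin: centre of its underside; z up, y along its length. Plate 90 (x) x 124 (y) x 22 mm, with two through holes 13 mm wide at (x, y) = (+31, +46) and (-31, -46) mm, a grip rib and two keepers on top. Same after a half turn about z: both ways fit.
- lid_rib (a point): Top centre of the lid's grip rib, 52 mm above the lid's underside. Rib 18 (x) x 48 (y) mm, 30 mm high, along the lid's y.
- lid_keeper (a point): Top of the keeper at the lid's +y end, 43 mm above the underside; the other is at the -y end. Steel inverted U loops at |y| = 44 to 54 mm, 28 mm wide (x), opening 18 mm wide and 17 mm high just above the plate.
- bolt_l (a joint): Steel barrel bolt on the end block at the jig's +y end. Slide in m: 0 drawn back (away from the jig's centre), 0.036 fully home, at its stop. Rod 10 mm thick along the jig's y, axis 71 mm above the bench, inner tip at |y| = 75 mm at 0, 39 mm at 0.036. Beyond 0.010 it overhangs the deck and blocks the lid. 2.5 N friction, no spring: stays where left.
- bolt_r (a joint): Steel barrel bolt on the end block at the jig's -y end. Slide in m: 0 drawn back (away from the jig's centre), 0.036 fully home, at its stop. Rod 10 mm thick along the jig's y, axis 71 mm above the bench, inner tip at |y| = 75 mm at 0, 39 mm at 0.036. Beyond 0.010 it overhangs the deck and blocks the lid. 2.5 N friction, no spring: stays where left.
- bolt_l_knob (a point): Point on the axis of bolt_l's upright knob, 101 mm above the bench, in the jig's frame at x 0, y = +(0.122 - joint value). The knob is a post 12 mm thick with a ball top 15 mm thick, top at 115.5 mm. It can be pushed along the jig's y from either side by fingertips above the guides (82 mm).
- bolt_r_knob (a point): Point on the axis of bolt_r's upright knob, 101 mm above the bench, in the jig's frame at x 0, y = -(0.122 - joint value). The knob is a post 12 mm thick with a ball top 15 mm thick, top at 115.5 mm. It can be pushed along the jig's y from either side by fingertips above the guides (82 mm).
- plain_block: Bystander: a smaller plain wooden block, 72 x 86 x 22 mm with a rib 18 x 40 mm on top (52 mm high in all), without holes or keepers. Stands on the other side of the jig from the lid. Origin: centre of its underside.
- torch: Bystander: small red gas torch, 56 mm thick, about 200 mm tall, upright just behind (+x of) the jig. Origin: centre of its underside.
- tin: Bystander: bare metal tin, 64 mm thick, 85 mm tall. Origin: centre of its underside.
- mandrel: Bystander: dark wooden bangle mandrel, 72 mm wide at the foot, 125 mm tall. Origin: centre of its underside.
- bangle_a: Bystander: brass bangle lying flat, 66 mm wide, 8 mm high, in front of the jig. Origin: centre of its underside.
- bangle_b: Bystander: copper bangle lying flat, 70 mm wide, 12 mm high, in front of the jig. Origin: centre of its underside.
- screwdriver: Bystander: screwdriver with a red handle, 170 mm long, about 25 mm thick, lying just behind the jig, roughly parallel to it. Origin: on the bench under its shaft line; x along it, handle to -x.
There are look-alikes about, which are no part of the job. What is shaped like the lid but blue, green or yellow is not meant.

How it is judged:
On the way:
1. the lid is seated flat on the deck over both pegs, with neither bolt yet in its keeper (horizontal distance between lid and jig_deck below 0.006 m and z of lid in the frame of jig_deck below 0.0035 m and angle between the z axis of lid and the z axis of jig, either way round below 0.04 rad and angle between the y axis of lid and the y axis of jig, either way round below 0.1 rad and value of joint each of bolt_l, bolt_r below 0.021 m), for 0.2 s.
At the end, for the whole second after the job is handed in: The lid lies at rest on the jig's deck over both pegs (centre within 6 mm, under 3.5 mm high, flat within 0.04 rad), and both bolts are slid home through its keepers (each at least 33 of 36 mm) (horizontal distance between lid and jig_deck below 0.006 m and z of lid in the frame of jig_deck below 0.0035 m and angle between the z axis of lid and the z axis of jig, either way round below 0.04 rad and angle between the y axis of lid and the y axis of jig, either way round below 0.1 rad and value of joint each of bolt_l, bolt_r above 0.033 m and linear speed of lid below 0.02 m/s and contact force between the fingers and lid below 0.1 N); the robot touches nothing.
It fails at once if any of the bystanders is moved more than 30 mm (distance of any of plain_block, torch, tin, mandrel, bangle_a, bangle_b, screwdriver from where it was at the start of the episode above 0.03 m).
It fails at once if the lid is dropped onto the jig (faster than 0.45 m/s close above the deck) (horizontal distance between lid and jig_deck below 0.03 m and z of lid in the frame of jig_deck below 0.04 m and linear speed of lid above 0.45 m/s).
It also fails if it takes over 72 s, if anything falls off the work surface, if the arm or the gripper's body presses on something with over 40 N, if the wrist force passes 120 N, or if a joint passes its speed limit or range.

ROBOT

A 6-joint arm with a two-finger parallel gripper is mounted at the origin on the work surface. World frame = base frame: x ahead of the robot, y to its left, z up, the work surface at z = 0. Lengths are in m, angles in rad, forces in N, time in s.
With the tool pointing down it reaches from about 0.3 to 0.875 m from the base axis. Payload 6.4 kg.
Tool frame: the origin (TCP) lies at the very end of the fingers, on their centre line; the grasp point (between the pads) lies 19 mm behind it; z points along the fingers, y is the line along which they close (so a half turn about z gives the same grasp; the last joint's range is limited). The gripper opens to 85 mm and grips with 20 to 120 N. Pads are 22 mm wide; open, the fingers measure 114 mm over their backs; the gripper's body (76 mm by 85 mm) begins 54 mm behind the grasp point. The pads swing forward as they close: fully open they stand 13 mm farther back than shut.
Start: joints at [-1.52, 0.181, 1.607, -0, 1.354, -0.206], TCP at [0.146, -0.556, 0.231] pointing down, gripper open.
Joint ranges: [-2.99, 2.99], [-0.89, 2.07], [0.3, 2.58], [-1.14, 4.28], [0, 2.63], [-3.12, 3.12]. Speed limits (rad/s): [2.57, 2.57, 3.01, 3.14, 3.14, 3.14].

INTERFACE

Orientations are given as a unit quaternion [w, x, y, z].
In Python, from bench import telemetry, camera, ctrl, spotter gives the robot as it stands.
- The arm moves only by the tool send_rows, never from a script. Its argument "series" is a list of rows, each a list of 3 entries, a list of its own where there are three numbers: the turn, a rotation vector about the world's x, y, z in degrees, then the shift along the world's x, y, z in mm, then the closure, from -1 (fully open) to 1 (shut), so that 0 is half open. In form: [[[rx, ry, rz], [dx, dy, dz], gripper], ...]. A call has 1 to 10 rows; each row is the pose to reach, as a shift and turn from the pose commanded when the call began; what a row does not reach only later rows make up. A row lasts 1/8 s, in which the tool goes at most 62.5 mm and 10.7 degrees, less where a joint would pass 70% of its speed; a pose out of reach is approached as far as the arm can. A call with a gripper value outside its range is refused whole. The fingers move at their own pace and stop on an object; the grip force is fixed at half the most. Time passes only in rows, so rows that repeat a pose let the fingers close. It gives the time, the measured TCP pose, the force, the opening and the grip force at its end, in the units of the state.
- telemetry.get_obs(): the state, without advancing time (a new reading comes with each control period).
- camera(name): name is "scene" or "top"; returns a dict with "pixels" (420x560x3 uint8, red, green, blue), "camera_matrix" (3x3 intrinsics, pixels), "xyz" and "orientation" of the camera in the world. Camera axes: x right, y up, looking along -z (the intrinsics and any distortion apply to the point x, -y, -z); pixel columns grow to the right and rows downward; lengths in m; the calibration is good to about 2 mm. A picture is of the moment at which its call begins. There is no depth.
- ctrl.hand_in(): hands the job in; it is judged then, once.
Trained networks look in the newest picture that a camera, given by its name, has taken for a name from the list of things; names that differ only in an ending like _2 or _b are one class to them, and where a whole thing is asked for, a point or a joint stands for the part that bears it (a point fixed in the world has none). Each returns a list of dicts, best first, with "conf" (0 to 1); they miss things now and then, are a little off and sometimes report something else, mostly with a low value. They report only what shows in the picture. A call takes as long as a camera call. They do not tell look-alikes from the thing itself.
- spotter.boxes_of(thing, camera): "xyz" ([x, y, z] in m, in world coordinates, good to about 4 mm: the middle of the surface that is visible of it).
- spotter.landmark_of(thing, camera): "xyz" ([x, y, z] in m, in world coordinates, good to about 4 mm: a listed point, or the origin of a listed thing).
The state is a dict: "time_s": time; "q": joint angles; "dq": joint speeds; "joint_efforts": joint torques, N m; "eef_pos": TCP position; "eef_rot": TCP orientation; "wrist_force": force on the tool from outside, world axes, zero at the start; "torque": the same for the moment, N m; "opening": opening from 0.0 (shut) to 1.0 (fully open); "grasp_force": force on a finger pad.
Only numpy, scipy, OpenCV 4.12 (cv2) and the standard library are available. Lean on these libraries where they do the work, as an engineer would, in place of code of your own. Each camera call takes 0.05 s, during which the arm holds its last target. There are 200 camera calls.

## Working session

There is one attempt and no reset: what is moved stays moved. The work goes in short steps, Python scripts to look and compute and a tool call to move; the robot and the scene stay as the last step left them, time stands still between calls to the robot, and variables do not carry over. Pictures are saved under pics/ and viewed, at most 10 in all, crops included, and the job is handed in when it is done.

Besides the shell and the picture viewer there is one more tool, called after "Emit:" in YAML: its name, and indented under it one key for each argument. send_rows: Moves the arm, as the interface text tells. Its arguments: {"type":"object","properties":{"series":{"type":"array","items":{"type":"array"}}},"required":["series"]}

```bash
mkdir -p pics
python3 - <<'E'
from bench import telemetry, camera, ctrl, spotter
import cv2,numpy as np
for n in ("scene","top"):
    c=camera(n); cv2.imwrite(f"pics/{n}0.png",c["pixels"][:,:,::-1])
    print(n,np.round(c["camera_matrix"],1).tolist(),np.round(c["xyz"],3),np.round(c["orientation"],4),[k for k in c])
    for t in ["jig","jig_deck","peg_tip","guide_top","lid","lid_rib","lid_keeper","bolt_l_knob","bolt_r_knob","plain_block","torch","tin","mandrel","screwdriver"]:
        print(t,[(round(d["conf"],2),np.round(d["xyz"],3).tolist()) for d in spotter.landmark_of(t,n)][:5])
o=telemetry.get_obs();print(o["time_s"],o["eef_pos"],o["eef_rot"])
E
```

```text
scene [[543.8, 0.0, 287.7], [0.0, 543.8, 208.0], [0.0, 0.0, 1.0]] [ 1.082 -0.73   1.339] [0.8857 0.2801 0.1073 0.3543] ['pixels', 'camera_matrix', 'xyz', 'orientation']
jig [(0.82, [0.582, 0.002, 0.002]), (0.75, [0.599, -0.121, 0.102])]
jig_deck [(0.82, [0.584, 0.0, 0.041])]
peg_tip [(0.94, [0.606, 0.054, 0.058]), (0.66, [0.561, 0.122, 0.102])]
guide_top [(0.65, [0.572, 0.075, 0.084])]
lid [(0.97, [0.34, 0.171, 0.002]), (0.95, [0.294, -0.36, -0.002]), (0.76, [0.322, -0.141, 0.001]), (0.64, [0.304, -0.6, -0.001]), (0.63, [0.47, -0.344, -0.004])]
lid_rib [(0.89, [0.29, -0.361, 0.052]), (0.85, [0.304, -0.594, 0.054]), (0.78, [0.337, 0.172, 0.05]), (0.72, [0.469, -0.346, 0.053]), (0.57, [0.451, -0.298, 0.04])]
lid_keeper [(0.9, [0.269, -0.635, 0.045]), (0.88, [0.301, -0.189, 0.041]), (0.83, [0.278, -0.404, 0.042]), (0.81, [0.352, 0.212, 0.041]), (0.66, [0.447, -0.298, 0.044])]
bolt_l_knob [(0.62, [0.562, 0.124, 0.106])]
bolt_r_knob [(0.5, [0.602, -0.12, 0.104]), (0.19, [0.683, -0.088, -0.003])]
plain_block [(0.67, [0.473, 0.342, -0.002])]
torch [(0.66, [0.67, 0.068, 0.0])]
tin [(0.78, [0
[... 786 characters left out ...]
0.05]), (0.65, [0.338, 0.167, 0.051])]
lid_keeper [(0.95, [0.281, -0.404, 0.047]), (0.86, [0.27, -0.634, 0.044]), (0.7, [0.449, -0.297, 0.045]), (0.69, [0.306, -0.187, 0.042]), (0.56, [0.359, 0.211, 0.039])]
bolt_l_knob [(0.61, [0.561, 0.122, 0.107])]
bolt_r_knob [(0.49, [0.6, -0.114, 0.104])]
plain_block [(0.87, [0.479, 0.344, -0.002])]
torch [(0.74, [0.579, 0.004, 0.037]), (0.62, [0.669, 0.065, 0.001])]
tin [(0.98, [0.733, 0.33, -0.004]), (0.62, [0.469, 0.051, -0.002])]
mandrel [(0.8, [0.728, -0.324, -0.003]), (0.42, [0.472, 0.05, -0.002])]
screwdriver [(0.71, [0.682, -0.089, -0.0])]
1.5 [ 0.14603742 -0.55613734  0.23127446] [-2.80789891e-05  9.91769330e-01  1.28037477e-01 -1.75410726e-05]
```

View pics.

View pics/scene0.png

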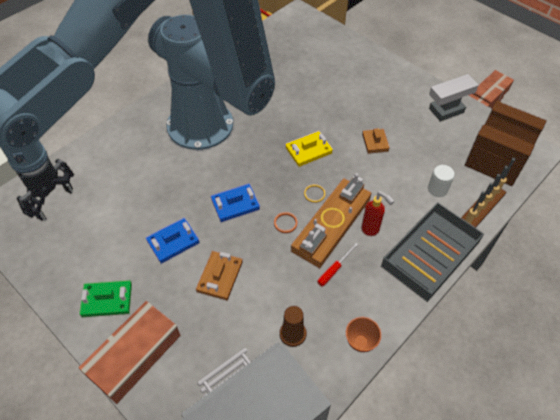

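View pics/top0.png

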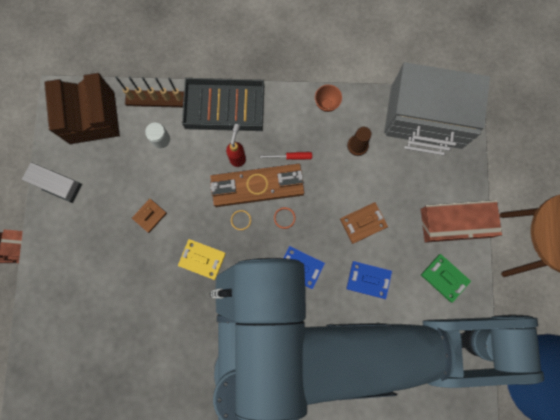

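```bash
cat > h.py <<'E'
from bench import telemetry, camera, ctrl, spotter
import cv2,numpy as np
from scipy.spatial.transform import Rotation as R
def proj(c,P):
    P=np.atleast_2d(P); q=np.array(c["orientation"]); r=R.from_quat(q[[1,2,3,0]]).as_matrix()
    p=(P-c["xyz"])@r; p=p*[1,-1,-1]; u=p@np.array(c["camera_matrix"]).T
    return u[:,:2]/u[:,2:]
def world(x,y,yaw,L):
    L=np.atleast_2d(L); return R.from_euler('z',yaw).apply(L)+[x,y,0]
def near(t,n,p,d=.03):
    return [np.array(e["xyz"]) for e in spotter.landmark_of(t,n) if np.linalg.norm(np.array(e["xyz"])-p)<d and e["conf"]>.3]
def fit(obs):  # obs list of (local xy, world xy) -> x,y,yaw
    A=np.array([o[0] for o in obs],float);B=np.array([o[1] for o in obs],float)
    a=A-A.mean(0);b=B-B.mean(0)
    yaw=np.arctan2((a[:,0]*b[:,1]-a[:,1]*b[:,0]).sum(),(a*b).sum())
    c,s=np.cos(yaw),np.sin(yaw); t=B.mean(0)-np.array([[c,-s],[s,c]])@A.mean(0)
    return t[0],t[1],yaw
E
python3 - <<'E'
from h import *
jo=[];lo=[];kl=[];kr=[]; imgs=[]
for n in ("scene","top"):
  for k in range(3):
    c=camera(n)
    for t,L,p in [("jig_deck",(0,0),(.581,0,.04)),("peg_tip",(.031,.046),(.606,.051,.06)),("peg_tip",(-.031,-.046),(.556,-.05,.06)),("guide_top",(0,.073),(.571,.074,.083))]:
        jo+=[(L,q[:2]) for q in near(t,n,p,.025)]
    kl+=near("bolt_l_knob",n,(.561,.122,.104)); kr+=near("bolt_r_knob",n,(.6,-.117,.104))
    for q in near("lid_rib",n,(.47,-.342,.05)): lo.append(((0,0),q[:2]))
    for q in near("lid_keeper",n,(.47,-.342,.045),.07):
        s=np.sign(q[1]+.342); lo.append(((0,s*.049),q[:2]))
  imgs.append(c)
J=fit(jo);L=fit(lo)
print("jig",np.round(J,4),len(jo),"lid",np.round(L,4),len(lo),[(o[0][1],np.round(o[1],3).tolist()) for o in lo])
kl=np.mean(kl,0);kr=np.mean(kr,0);print(kl,kr)
for k in(kl,kr):
    print("knob local",R.from_euler('z',-J[2]).apply(k-[J[0],J[1],0]))
tiles=[]
for c in imgs:
    for P,o in ((J,.15),(L,.15)):
        u=proj(c,[P[0],P[1],.04])[0]; w=55; s=400/(2*w)
        M=np.array([[s,0,200-s*u[0]],[0,s,150-s*u[1]]])
        im=cv2.warpAffine(c["pixels"][:,:,::-1].copy(),M,(400,300),flags=cv2.INTER_CUBIC)
        def poly(pts,col):
            v=proj(c,world(*P,pts))@M[:,:2].T+M[:,2]
            cv2.polylines(im,[np.int32(v*8)],True,col,1,cv2.LINE_AA,3)
        if P is J:
            poly([(a*.05,b*.145,.04) for a,b in((1,1),(1,-1),(-1,-1),(-1,1))],(0,255,0))
            for s_ in(1,-1):
                poly([(0,s_*.122,.071),(0,s_*.122,.115)],(255,0,255))
                poly([(s_*.031,s_*.046,.04),(s_*.031,s_*.046,.06)],(255,255,0))
        else: poly([(a*.045,b*.062,.022) for a,b in((1,1),(1,-1),(-1,-1),(-1,1))],(0,255,0))
        tiles.append(im)
cv2.imwrite("pics/ov.png",np.vstack([np.hstack(tiles[:2]),np.hstack(tiles[2:])]))
o=telemetry.get_obs();print(o["time_s"])
E
```

```text
jig [0.5809 0.0018 0.143 ] 17 lid [ 0.4696 -0.3413  0.4098] 11 [(0, [0.469, -0.344]), (np.float64(0.049), [0.449, -0.292]), (0, [0.467, -0.342]), (np.float64(0.049), [0.448, -0.297]), (0, [0.471, -0.346]), (np.float64(0.049), [0.451, -0.296]), (0, [0.47, -0.339]), (np.float64(0.049), [0.45, -0.295]), (0, [0.469, -0.338]), (np.float64(0.049), [0.451, -0.298]), (0, [0.472, -0.341])]
[0.5601  0.1216  0.10264] [ 0.60106667 -0.11498333  0.1022    ]
knob local [-0.00354857  0.12151447  0.10264   ]
knob local [ 0.00328816 -0.1184922   0.1022    ]
4.2
```

View pics/ov.png

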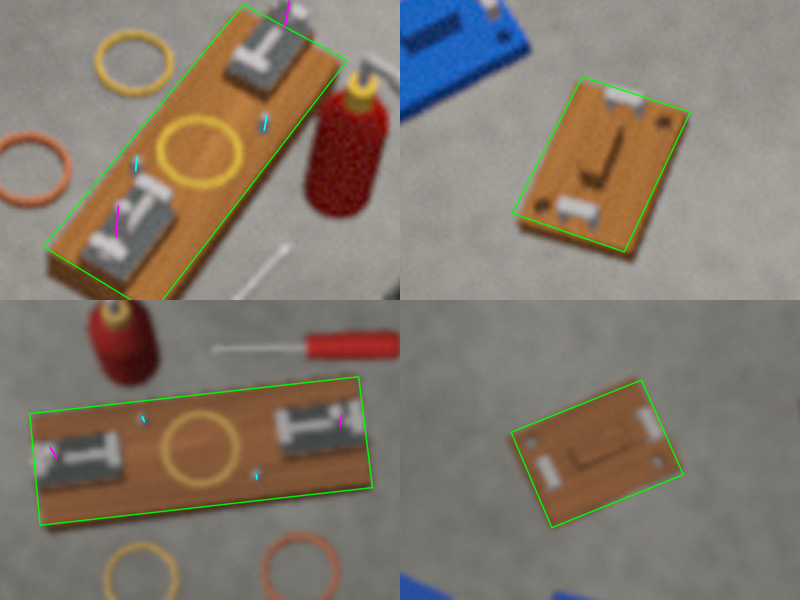

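Candidates (scene px): blue (172,240) and (235,202), green (106,297), yellow (308,147), plain block (375,140) and brown plate (219,274). The enlarged crop shows that the brown plate is wood with two holes, two steel keepers and a rib, so it is the lid. Both bolts look drawn back: no rod shows over the deck. Next I refine both poses with image edges.

```bash
cat >> h.py <<'E'
from scipy.optimize import minimize
def refine(p0,hx,hy,z,imgs,box=.008):
    G=[]
    for c in imgs:
        lab=cv2.GaussianBlur(cv2.cvtColor(c["pixels"],cv2.COLOR_RGB2LAB).astype(np.float32),(0,0),1.0)
        g=sum(cv2.Sobel(lab[:,:,i],cv2.CV_32F,1,0)**2+cv2.Sobel(lab[:,:,i],cv2.CV_32F,0,1)**2 for i in(0,1,2))
        G.append(np.sqrt(g))
    t=np.linspace(-.95,.95,60); o=np.ones_like(t)
    E=np.vstack([np.c_[s*hx*o,hy*t,z*o] for s in(1,-1)]+[np.c_[hx*t,s*hy*o,z*o] for s in(1,-1)])
    def f(v,sel=None):
        s=0
        for k,(c,g) in enumerate(zip(imgs,G)):
            if sel is not None and k!=sel: continue
            u=proj(c,world(*v,E)).astype(np.float32)
            s-=np.minimum(cv2.remap(g,u[:,:1],u[:,1:],cv2.INTER_LINEAR),150).mean()
        return s
    out=[]
    for sel in (None,0,1):
        S=np.array([p0]+[np.array(p0)+d for d in np.diag([.004,.004,.04])])
        best=min((minimize(f,np.array(p0)+d,args=(sel,),method="Nelder-Mead",options=dict(initial_simplex=S+d,xatol=1e-5,fatol=1e-3)) for d in ([0,0,0],[-.003,-.003,-.02],[.003,-.003,.02])),key=lambda r:r.fun)
        out.append((np.round(best.x,4),round(best.fun,1)))
    return out
E
python3 - <<'E'
from h import *
imgs=[camera("scene"),camera("top")]
print(refine((.5809,.0018,.15),.05,.145,.04,imgs)); print(refine((.4696,-.3413,.41),.045,.062,.022,imgs))
E
```

```text
[(array([0.5818, 0.0009, 0.1596]), np.float64(-178.2)), (array([ 5.815e-01, -2.000e-04,  1.618e-01]), np.float64(-100.0)), (array([5.757e-01, 4.000e-04, 1.659e-01]), np.float64(-85.9))]
[(array([ 0.4724, -0.34  ,  0.4827]), np.float64(-180.4)), (array([ 0.4772, -0.3462,  0.4645]), np.float64(-123.9)), (array([ 0.4695, -0.3379,  0.4744]), np.float64(-82.3))]
```

Emit:
send_rows:
  series:
    - [[0,0,10],[35,25,0],-1]
    - [[0,0,20],[70,45,0],-1]
    - [[0,0,30],[105,70,0],-1]
    - [[0,0,41],[140,92,-10],-1]
    - [[0,0,51],[175,115,-30],-1]
    - [[0,0,61],[210,140,-50],-1]
    - [[0,0,71],[245,165,-70],-1]
    - [[0,0,81],[280,190,-90],-1]
    - [[0,0,91],[310,205,-110],-1]
    - [[0,0,101],[324.5,215,-120],-1]

```text
time_s: 5.55
eef_pos: [0.4716, -0.3396, 0.11]
eef_rot: [-0.001, 0.529, 0.849, 0.0]
wrist_force: [-0.4, 0.3, 0.6]
opening: 0.999
grasp_force: 0.0
```

Run:
```python
from h import *
o=telemetry.get_obs();print(o["time_s"],o["eef_pos"],R.from_quat(np.array(o["eef_rot"])[[1,2,3,0]]).as_matrix().round(3).tolist(),o["q"],o["wrist_force"])
c=camera("scene");P=(.4705,-.341,.45)
u=proj(c,[P[0],P[1],.05])[0]; s=6
M=np.array([[s,0,300-s*u[0]],[0,s,250-s*u[1]]])
im=cv2.warpAffine(c["pixels"][:,:,::-1].copy(),M,(600,500),flags=cv2.INTER_CUBIC)
v=proj(c,world(*P,[(a*.045,b*.062,.022) for a,b in((1,1),(1,-1),(-1,-1),(-1,1))]))@M[:,:2].T+M[:,2]
cv2.polylines(im,[np.int32(v)],True,(0,255,0),1)
v=proj(c,world(*P,[(a*.009,b*.024,.052) for a,b in((1,1),(1,-1),(-1,-1),(-1,1))]))@M[:,:2].T+M[:,2]
cv2.polylines(im,[np.int32(v)],True,(255,255,0),1)
cv2.imwrite("pics/g.png",im)
```

```text
5.55 [ 0.47158569 -0.3396095   0.11000582] [[-0.441, 0.898, -0.001], [0.898, 0.441, 0.001], [0.001, -0.0, -1.0]] [-8.28339820e-01  3.30428921e-01  1.68617573e+00  2.05130852e-04
  1.12641242e+00 -1.28459065e+00] [-0.39545061  0.26099081  0.55301813]
```

View pics/g.png

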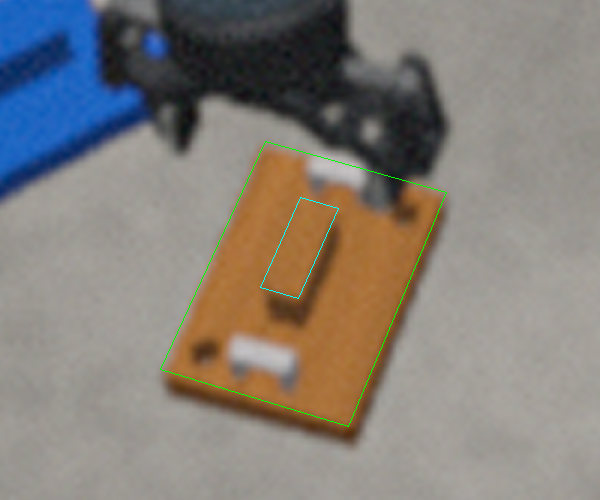

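Emit:
send_rows:
  series:
    - [[0,0,0],[-1,-1,-20],-1]
    - [[0,0,0],[-1,-1,-40],-1]
    - [[0,0,0],[-1,-1,-60],-0.6]
    - [[0,0,0],[-1,-1,-72],-0.3]
    - [[0,0,0],[-1,-1,-81],-0.2]
    - [[0,0,0],[-1,-1,-81],0.2]
    - [[0,0,0],[-1,-1,-81],1]
    - [[0,0,0],[-1,-1,-81],1]
    - [[0,0,0],[-1,-1,-81],1]
    - [[0,0,0],[-1,-1,-81],1]

```text
time_s: 6.85
eef_pos: [0.47, -0.3426, 0.0311]
eef_rot: [0.001, 0.532, 0.847, -0.0]
wrist_force: [0.1, 1.1, 5.7]
opening: 0.2
grasp_force: 59.7
```

Emit:
send_rows:
  series:
    - [[0,0,0],[0,0,15],1]
    - [[0,0,0],[0,0,45],1]
    - [[0,0,0],[0,0,85],1]
    - [[0,0,0],[0,0,125],1]
    - [[0,0,-3],[12,35,135],1]
    - [[0,0,-6],[32,90,135],1]
    - [[0,0,-9],[52,150,135],1]
    - [[0,0,-12],[72,210,135],1]
    - [[0,0,-15],[92,270,135],1]
    - [[0,0,-16.5],[105,320,135],1]

```text
time_s: 8.1
eef_pos: [0.5744, -0.0197, 0.1655]
eef_rot: [-0.0, 0.648, 0.761, -0.0]
wrist_force: [0.5, 0.1, -4.1]
opening: 0.194
grasp_force: 59.0
```

Emit:
send_rows:
  series:
    - [[0,0,0],[4,14,0],1]
    - [[0,0,0],[6,22,0],1]
    - [[0,0,0],[6,22,0],1]
    - [[0,0,0],[6,22,0],1]

```text
time_s: 8.6
eef_pos: [0.5803, -0.0015, 0.1652]
eef_rot: [-0.0, 0.649, 0.761, -0.0]
wrist_force: [0.9, -0.1, -3.7]
opening: 0.192
grasp_force: 59.0
```

Run:
```python
from h import *
o=telemetry.get_obs();q=np.array(o["eef_rot"]);p=o["eef_pos"];m=R.from_quat(q[[1,2,3,0]]).as_matrix()
print(o["time_s"],p,m.round(4).tolist(),o["wrist_force"],o["opening"])
yaw=np.arctan2(m[1,1],m[0,1]);print("yaw",yaw)
cs=[camera("scene"),camera("top")]
for n in("scene","top"):
  for t in("lid","lid_keeper","lid_rib"):
    for e in spotter.landmark_of(t,n):
      d=np.array(e["xyz"])-p
      if np.linalg.norm(d)<.15: print(n,t,round(e["conf"],2),R.from_euler('z',-yaw).apply(d).round(4))
c=cs[0];P=(p[0],p[1],yaw);dz=p[2]-.0311
u=proj(c,[p[0],p[1],.12])[0]; s=5
M=np.array([[s,0,300-s*u[0]],[0,s,270-s*u[1]]])
im=cv2.warpAffine(c["pixels"][:,:,::-1].copy(),M,(600,540),flags=cv2.INTER_CUBIC)
def poly(P,pts,col):
    v=proj(c,world(*P,pts))@M[:,:2].T+M[:,2];cv2.polylines(im,[np.int32(v)],True,col,1)
poly(P,[(a*.045,b*.062,.022+dz) for a,b in((1,1),(1,-1),(-1,-1),(-1,1))],(0,255,0))
poly((.5817,.001,.161),[(a*.05,b*.145,.04) for a,b in((1,1),(1,-1),(-1,-1),(-1,1))],(255,255,0))
cv2.imwrite("pics/hover.png",im)
np.save("hover_scene.npy",c["pixels"])
```

```text
8.6 [ 0.58034123 -0.00150944  0.16523512] [[-0.1585, 0.9874, -0.0003], [0.9874, 0.1585, -0.0003], [-0.0003, -0.0004, -1.0]] [ 0.93768281 -0.07161436 -3.74880522] 0.1916647248043546
yaw 0.15921893022710246
scene lid 0.69 [-0.0008 -0.0016 -0.0352]
scene lid_keeper 0.61 [-0.0011  0.0516  0.0157]
scene lid_rib 0.85 [-0.0003  0.0006  0.0212]
top lid 0.56 [ 0.0012  0.0008 -0.0289]
top lid_keeper 0.97 [0.0012 0.0463 0.0118]
top lid_rib 0.64 [-0.0013  0.0028  0.0188]
```

View pics/hover.png

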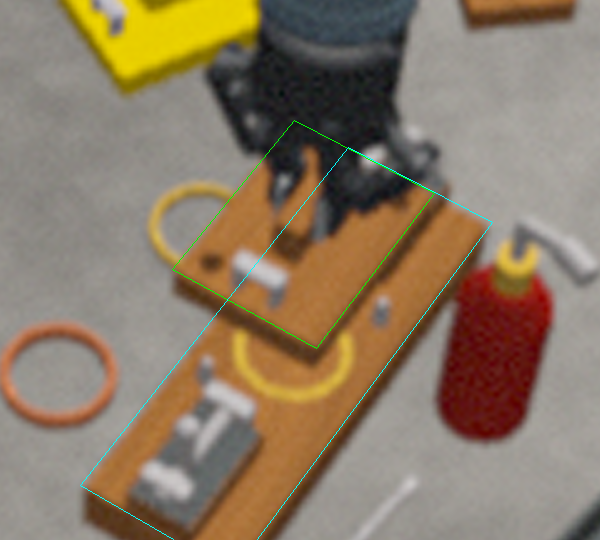

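Run:
```python
from h import *
c=camera("scene");p=telemetry.get_obs()["eef_pos"]
u=proj(c,[.58034,-.00151,.12])[0]; s=5
for s_ in(1,-1):
  for z in(.04,.06):
    print(s_,z,(proj(c,world(.5813,.0013,.16,[(s_*.031,s_*.046,z)]))[0]-u)*s+[300,270])
B=(proj(c,[[.5813,.0013,.06],[.5863,.0013,.06],[.5813,.0063,.06]])-u)*s;print("px per 5mm x,y",B[1]-B[0],B[2]-B[0])
v=proj(c,world(.5813,.0013,.16,[(a*.031,a*.046,.05) for a in(1,-1)]))
t=[cv2.resize(cv2.getRectSubPix(c["pixels"],(30,30),tuple(map(float,x))),(390,390),interpolation=cv2.INTER_CUBIC)[:,:,::-1].copy() for x in v]
for i in t: cv2.drawMarker(i,(195,195),(0,255,0),cv2.MARKER_CROSS,30,1)
cv2.imwrite("pics/pegs.png",np.hstack(t))
```

```text
1 0.04 [380.63408898 319.99669823]
1 0.06 [384.19087894 300.25602316]
-1 0.04 [205.27376038 378.28667298]
-1 0.06 [207.01708481 358.85658251]
px per 5mm x,y [6.65597857 5.01478959] [ 5.71566018 -5.21756969]
```

View pics/pegs.png

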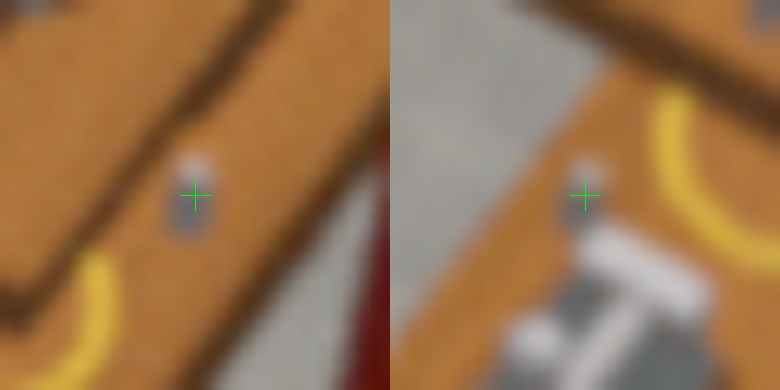

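Emit:
send_rows:
  series:
    - [[0,0,0],[1,2,-10],1]
    - [[0,0,0],[1,2,-25],1]
    - [[0,0,0],[1,2,-40],1]
    - [[0,0,0],[1,2,-55],1]
    - [[0,0,0],[1,2,-65],1]
    - [[0,0,0],[1,2,-68],1]
    - [[0,0,0],[1,2,-68],1]

```text
time_s: 9.93
eef_pos: [0.5817, 0.0018, 0.0973]
eef_rot: [0.0, 0.648, 0.762, 0.0]
wrist_force: [0.1, -0.3, -4.0]
opening: 0.199
grasp_force: 59.0
```

Emit:
send_rows:
  series:
    - [[0,0,0],[0,0,-2],1]
    - [[0,0,0],[0,0,-4],1]
    - [[0,0,0],[0,0,-6],1]
    - [[0,0,0],[0,0,-8],1]
    - [[0,0,0],[0,0,-10],1]
    - [[0,0,0],[0,0,-10],1]

```text
time_s: 10.68
eef_pos: [0.5814, 0.0019, 0.087]
eef_rot: [-0.0, 0.648, 0.762, -0.0]
wrist_force: [-0.1, 0.1, -4.7]
opening: 0.196
grasp_force: 59.0
```

Emit:
send_rows:
  series:
    - [[0,0,0],[0,0,-2],1]
    - [[0,0,0],[0,0,-4],1]
    - [[0,0,0],[0,0,-6],1]
    - [[0,0,0],[0,0,-8],1]
    - [[0,0,0],[0,0,-9],1]
    - [[0,0,0],[0,0,-9],1]

```text
time_s: 11.42
eef_pos: [0.5815, 0.0018, 0.0782]
eef_rot: [-0.0, 0.648, 0.762, -0.0]
wrist_force: [0.9, -0.8, -2.9]
opening: 0.199
grasp_force: 59.0
```

Emit:
send_rows:
  series:
    - [[0,0,0],[0,0,-2],1]
    - [[0,0,0],[0,0,-4],1]
    - [[0,0,0],[0,0,-6],1]
    - [[0,0,0],[0,0,-7],1]
    - [[0,0,0],[0,0,-8],1]
    - [[0,0,0],[0,0,-8],1]

```text
time_s: 12.18
eef_pos: [0.5815, 0.0018, 0.0711]
eef_rot: [-0.0, 0.648, 0.762, -0.0]
wrist_force: [-5.3, 0.4, 5.1]
opening: 0.197
grasp_force: 60.2
```

Emit:
send_rows:
  series:
    - [[0,0,0],[0,0,0],0.3]
    - [[0,0,0],[0,0,0],0]
    - [[0,0,0],[0,0,0],-0.2]
    - [[0,0,0],[0,0,0],-0.2]
    - [[0,0,0],[0,0,5],-0.2]
    - [[0,0,0],[0,0,20],-0.2]
    - [[0,0,0],[0,0,50],-0.2]
    - [[0,0,0],[0,0,80],-0.2]
    - [[0,0,0],[0,0,80],1]
    - [[0,0,0],[0,0,80],1]

```text
time_s: 13.42
eef_pos: [0.5813, 0.0019, 0.1503]
eef_rot: [-0.0, 0.648, 0.762, 0.0]
wrist_force: [-1.1, -0.2, -0.6]
opening: 0.178
grasp_force: 0.0
```

Run:
```python
from h import *
o=telemetry.get_obs();print(o["time_s"],o["eef_pos"],o["opening"],o["wrist_force"])
c=camera("scene");J=(.5813,.0013,.16)
u=proj(c,[J[0],J[1],.05])[0]; s=5.5
M=np.array([[s,0,320-s*u[0]],[0,s,290-s*u[1]]])
im=cv2.warpAffine(c["pixels"][:,:,::-1].copy(),M,(640,580),flags=cv2.INTER_CUBIC)
v=proj(c,world(*J,[(a*.045,b*.062,.062) for a,b in((1,1),(1,-1),(-1,-1),(-1,1))]))@M[:,:2].T+M[:,2];cv2.polylines(im,[np.int32(v)],True,(0,255,0),1)
cv2.imwrite("pics/seat.png",im)
for t,w in(("bolt_l_knob",(.561,.122,.104)),("bolt_r_knob",(.602,-.118,.104)),("lid",(.581,.001,.04))):
  print(t,[R.from_euler('z',-J[2]).apply(q-[J[0],J[1],0]).round(4) for q in near(t,"scene",w,.04)])
print(world(*J,[(0,.122,.1),(0,.15,.1),(0,-.122,.1),(0,-.15,.1)]).round(4))
```

```text
13.425 [0.5813234  0.00192323 0.15025879] 0.1778989198670905 [-1.09948544 -0.21484906 -0.55565197]
bolt_l_knob []
bolt_r_knob [array([ 0.0031, -0.1205,  0.1026])]
lid [array([ 0.0007, -0.0005,  0.0382])]
[[ 0.5619  0.1217  0.1   ]
 [ 0.5574  0.1494  0.1   ]
 [ 0.6007 -0.1191  0.1   ]
 [ 0.6052 -0.1468  0.1   ]]
```

View pics/seat.png

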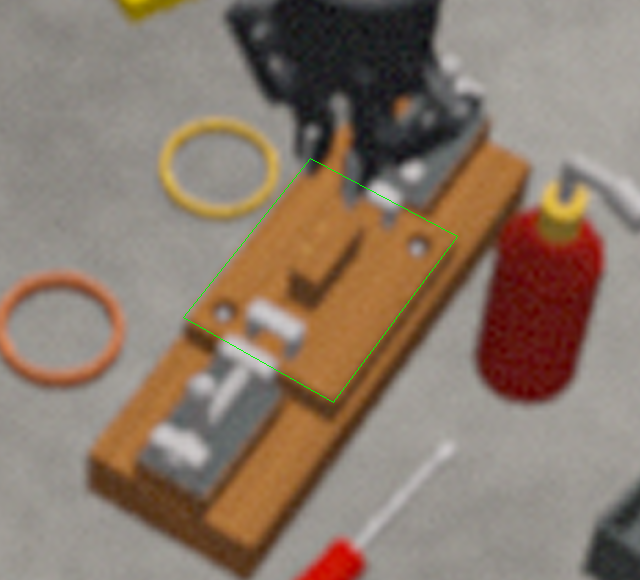

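Emit:
send_rows:
  series:
    - [[0,0,0],[6,-40,5],1]
    - [[0,0,0],[14,-90,5],1]
    - [[0,0,0],[21,-130,5],1]
    - [[0,0,0],[24.5,-153.5,0],1]
    - [[0,0,0],[24.5,-153.5,-15],1]
    - [[0,0,0],[24.5,-153.5,-35],1]
    - [[0,0,0],[24.5,-153.5,-50],1]
    - [[0,0,0],[24.5,-153.5,-56],1]
    - [[0,0,0],[24.5,-153.5,-56],1]

```text
time_s: 14.75
eef_pos: [0.6058, -0.1509, 0.0937]
eef_rot: [-0.001, 0.648, 0.762, -0.0]
wrist_force: [0.0, -0.2, -0.0]
opening: -0.0
grasp_force: 0.0
```

Emit:
send_rows:
  series:
    - [[0,0,0],[-0.8,5,0],1]
    - [[0,0,0],[-1.6,10,0],1]
    - [[0,0,0],[-2.4,15,0],1]
    - [[0,0,0],[-3.2,20,0],1]
    - [[0,0,0],[-4,25,0],1]
    - [[0,0,0],[-4.8,30,0],1]
    - [[0,0,0],[-5.6,35,0],1]
    - [[0,0,0],[-6.2,39,0],1]
    - [[0,0,0],[-6.7,42,0],1]
    - [[0,0,0],[-6.7,42,0],1]

```text
time_s: 16.0
eef_pos: [0.5993, -0.1092, 0.0942]
eef_rot: [-0.0, 0.648, 0.762, 0.0]
wrist_force: [0.1, -0.7, 0.3]
opening: 0.002
grasp_force: 0.5
```

Emit:
send_rows:
  series:
    - [[0,0,0],[-0.3,2,0],1]
    - [[0,0,0],[-0.6,4,0],1]
    - [[0,0,0],[-0.6,4,0],1]

```text
time_s: 16.38
eef_pos: [0.5987, -0.1055, 0.0942]
eef_rot: [-0.0, 0.648, 0.762, 0.0]
wrist_force: [0.7, -1.8, 0.4]
opening: 0.002
grasp_force: 0.8
```

Emit:
send_rows:
  series:
    - [[0,0,0],[-0.2,1,0],1]
    - [[0,0,0],[-0.3,2,0],1]
    - [[0,0,0],[-0.5,3,0],1]
    - [[0,0,0],[-0.6,4,0],1]
    - [[0,0,0],[-0.6,4,0],1]

```text
time_s: 17.0
eef_pos: [0.5982, -0.1022, 0.0943]
eef_rot: [0.0, 0.648, 0.762, -0.0]
wrist_force: [0.9, -4.7, 0.4]
opening: -0.004
grasp_force: 2.4
```

Emit:
send_rows:
  series:
    - [[0,0,0],[-0.2,1,0],1]
    - [[0,0,0],[-0.3,2,0],1]
    - [[0,0,0],[-0.3,2,0],1]

```text
time_s: 17.38
eef_pos: [0.5982, -0.102, 0.0944]
eef_rot: [0.002, 0.648, 0.762, -0.001]
wrist_force: [0.6, -11.0, -1.1]
opening: -0.001
grasp_force: 5.4
```

Emit:
send_rows:
  series:
    - [[0,0,0],[1,-8,0],1]
    - [[0,0,0],[1,-8,30],1]
    - [[0,0,0],[1,-8,60],1]
    - [[0,0,0],[-7,45,60],1]
    - [[0,0,0],[-16,100,60],1]
    - [[0,0,0],[-25,155,60],1]
    - [[0,0,0],[-34,210,60],1]
    - [[0,0,0],[-41,254,60],1]
    - [[0,0,0],[-41,254,40],1]
    - [[0,0,0],[-41,254,40],1]

```text
time_s: 18.62
eef_pos: [0.5548, 0.1552, 0.1325]
eef_rot: [-0.002, 0.647, 0.762, -0.001]
wrist_force: [-0.4, -0.7, 0.4]
opening: -0.002
grasp_force: 0.0
```

Emit:
send_rows:
  series:
    - [[0,0,0],[0,0,-15],1]
    - [[0,0,0],[0,0,-30],1]
    - [[0,0,0],[0,0,-40],1]
    - [[0,0,0],[0,0,-40],1]

```text
time_s: 19.12
eef_pos: [0.5561, 0.1539, 0.093]
eef_rot: [-0.001, 0.648, 0.761, -0.001]
wrist_force: [-0.5, -0.5, 0.8]
opening: -0.0
grasp_force: 0.0
```

Emit:
send_rows:
  series:
    - [[0,0,0],[0.8,-5,0],1]
    - [[0,0,0],[1.6,-10,0],1]
    - [[0,0,0],[2.4,-15,0],1]
    - [[0,0,0],[3.2,-20,0],1]
    - [[0,0,0],[4,-25,0],1]
    - [[0,0,0],[4.8,-30,0],1]
    - [[0,0,0],[5.6,-35,0],1]
    - [[0,0,0],[6.4,-40,0],1]
    - [[0,0,0],[7.2,-45,0],1]
    - [[0,0,0],[7.2,-45,0],1]

```text
time_s: 20.38
eef_pos: [0.564, 0.1086, 0.0941]
eef_rot: [0.0, 0.648, 0.761, -0.0]
wrist_force: [0.1, -0.8, 0.0]
opening: 0.001
grasp_force: 0.0
```

Emit:
send_rows:
  series:
    - [[0,0,0],[0.2,-1,0],1]
    - [[0,0,0],[0.3,-2,0],1]
    - [[0,0,0],[0.5,-3,0],1]
    - [[0,0,0],[0.7,-4,0],1]
    - [[0,0,0],[0.7,-4,0],1]

```text
time_s: 21.0
eef_pos: [0.5645, 0.1053, 0.0941]
eef_rot: [-0.0, 0.648, 0.762, -0.0]
wrist_force: [-1.2, 2.1, 0.2]
opening: 0.001
grasp_force: 1.1
```

Emit:
send_rows:
  series:
    - [[0,0,0],[0.2,-1,0],1]
    - [[0,0,0],[0.3,-2,0],1]
    - [[0,0,0],[0.5,-3,0],1]
    - [[0,0,0],[0.5,-3,0],1]

```text
time_s: 21.5
eef_pos: [0.5648, 0.1032, 0.0941]
eef_rot: [-0.001, 0.648, 0.762, 0.0]
wrist_force: [-2.0, 5.3, -0.3]
opening: -0.004
grasp_force: 3.1
```

Emit:
send_rows:
  series:
    - [[0,0,0],[0.2,-1,0],1]
    - [[0,0,0],[0.4,-2.5,0],1]
    - [[0,0,0],[0.4,-2.5,0],1]

```text
time_s: 21.88
eef_pos: [0.5648, 0.1028, 0.0941]
eef_rot: [-0.002, 0.648, 0.762, 0.001]
wrist_force: [-3.6, 15.1, 1.5]
opening: -0.003
grasp_force: 7.3
```

Emit:
send_rows:
  series:
    - [[0,0,0],[-2,12,0],1]
    - [[0,0,0],[-2,12,30],1]
    - [[0,0,0],[-2,12,70],1]
    - [[0,0,0],[-30,50,110],1]
    - [[0,0,0],[-80,90,130],1]
    - [[0,0,0],[-130,110,130],1]
    - [[0,0,0],[-170,120,130],1]
    - [[0,0,0],[-170,120,130],1]

```text
time_s: 22.88
eef_pos: [0.3939, 0.2204, 0.2247]
eef_rot: [0.001, 0.647, 0.762, 0.0]
wrist_force: [1.1, 0.0, 1.4]
opening: -0.003
grasp_force: 0.0
```

Run:
```python
from h import *
J=(.5813,.0013,.16)
t=[]
for n,s in (("scene",3.6),("top",3.6)):
  c=camera(n);u=proj(c,[J[0],J[1],.05])[0]
  M=np.array([[s,0,200-s*u[0]],[0,s,210-s*u[1]]])
  t.append(cv2.warpAffine(c["pixels"][:,:,::-1].copy(),M,(400,420),flags=cv2.INTER_CUBIC))
  for q,w in(("bolt_l_knob",(.567,.086,.104)),("bolt_r_knob",(.595,-.083,.104)),("lid",(.581,.001,.04))):
    print(n,q,[R.from_euler('z',-J[2]).apply(e-[J[0],J[1],0]).round(4) for e in near(q,n,w,.05)])
cv2.imwrite("pics/end.png",np.hstack(t))
o=telemetry.get_obs();print(o["time_s"],o["eef_pos"],o["wrist_force"])
```

```text
scene bolt_l_knob []
scene bolt_r_knob [array([ 0.0003, -0.0884,  0.1044])]
scene lid [array([0.0027, 0.0008, 0.0427]), array([-0.0014, -0.004 ,  0.0398])]
top bolt_l_knob [array([-0.0013,  0.0859,  0.1012])]
top bolt_r_knob [array([-0.0036, -0.0817,  0.1016])]
top lid [array([0.0018, 0.001 , 0.0434])]
23.275 [0.39635999 0.21941258 0.22410976] [-0.20334449 -0.32624785 -0.45746071]
```

View pics/end.png

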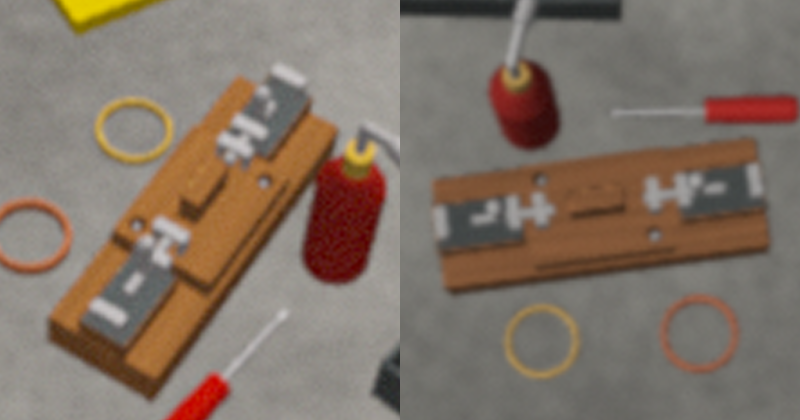

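The picture shows the lid flat on the deck with a peg showing in each hole. Both bolts run through the keepers with their knobs against the inner guides (knobs at |y| ≈ 86 mm, as they should be when home). Both hit a hard stop, and the arm is clear.

```bash
python3 -c "
from bench import ctrl
print(ctrl.hand_in())"
```

```text
the job is handed in; nothing more can be done
None
```

I handed the job in at about 23 s: the lid is seated flat over both pegs, both bolts are pushed to their stops through the keepers, and the bystanders were left alone; the hand-in call returned no verdict.

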